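# Prop the tray stack's gate open on its stay

### The arm

A 6-joint arm with a two-finger parallel gripper is mounted at the origin on the work surface. World frame = base frame: x ahead of the robot, y to its left, z up, the work surface at z = 0. Lengths are in m, angles in rad, forces in N, time in s.
With the tool pointing down it reaches from about 0.425 to 1.125 m from the base axis. Payload 14.9 kg.
Tool frame: the origin (TCP) lies at the very end of the fingers, on their centre line; the grasp point (between the pads) lies 19 mm behind it; z points along the fingers, y is the line along which they close (so a half turn about z gives the same grasp; the last joint's range is limited). The gripper opens to 91 mm and grips with 3 to 60 N. Pads are 32 mm wide; open, the fingers measure 118 mm over their backs; the gripper's body (76 mm by 178 mm) begins 60 mm behind the grasp point.
Start: joints at [-1.182, 0.379, 1.734, -0, 1.028, -0.033], TCP at [0.287, -0.639, 0.214] pointing down, gripper open.
Joint ranges: [-2.77, 2.77], [-0.74, 2.19], [0, 2.66], [-1.06, 4.2], [0.31, 2.87], [-3.08, 3.08]. Speed limits (rad/s): [1.89, 1.89, 2.39, 3.14, 3.14, 3.14].

### API

Orientations are given as a 3x3 rotation matrix whose columns are the frame's x, y, z axes.
In Python, from workcell import get_obs, imaging, job gives the robot as it stands. The module is installed in compiled form; this text tells all that it offers.
- The arm moves only by the tool move_arm, never from a script. Its argument "plan" is a list of rows, each a list of 3 entries, a list of its own where there are three numbers: the shift along the world's x, y, z each as a share of 0.1 m, from -1 to 1, then the turn, a rotation vector about the world's x, y, z each as a share of 60 degrees, from -1 to 1, then the opening, from -1 (shut) to 1 (fully open), so that 0 is half open. In form: [[[dx, dy, dz], [rx, ry, rz], grip], ...]. A call has 1 to 5 rows; each row is the pose to reach, as a shift and turn from the pose commanded when the call began; what a row does not reach only later rows make up. A row lasts 1/10 s, in which the tool goes at most 50 mm and 8.59 degrees, less where a joint would pass 70% of its speed; a pose out of reach is approached as far as the arm can. A call with a number of a shift or a turn outside -1 to 1 is refused whole. A call with a gripper value outside its range is refused whole. The fingers move at their own pace and stop on an object; "force" is the grip in N (left out, the last holds). Time passes only in rows, so rows that repeat a pose let the fingers close. It gives the time, the measured TCP pose, the force, the opening and the grip force at its end, in the units of the state.
- get_obs(): the state, without advancing time (a new reading comes with each control period).
- imaging.camera(name): name is "scene" or "top"; returns (picture, depth): 384x512x3 uint8, red, green, blue; 384x512 float32, m along the optical axis (not along the pixel's ray), 0 where there is no reading.
- imaging.camera_params(name): a dict with "camera_matrix" (3x3 intrinsics, pixels), "pose" (4x4, takes a point from camera to world coordinates). Camera axes: x right, y up, looking along -z (the intrinsics and any distortion apply to the point x, -y, -z); pixel columns grow to the right and rows downward; lengths in m; the calibration is good to about 2 mm. A picture is of the moment at which its call begins. camera_params takes no time and is no camera call.
- job.close_job(): hands the job in; it is judged then, once.
The state is a dict: "clock": time; "joint_positions": joint angles; "qd": joint speeds; "joint_efforts": joint torques, N m; "tcp_pos": TCP position; "ee_rot": TCP orientation; "force": force on the tool from outside, world axes, zero at the start; "wrist_torque": the same for the moment, N m; "opening": finger opening in m; "grasp_force": force on a finger pad.
Only numpy, scipy, OpenCV 4.12 (cv2) and the standard library are available. Lean on these libraries where they do the work, as an engineer would, in place of code of your own. Each camera call takes 0.05 s, during which the arm holds its last target. There are 200 camera calls.

### The job

The little front gate of the tray stack springs shut. Take its steel stay arm by the upright grip post, draw the gate open with it and drop the arm's middle hole over the peg on the roof, feeling gently for the peg, until the arm lies flat and holds the gate open by itself; then let go. Do not force the arm down on the peg, and leave the cruet, mug and jar where they stand.

Things in the scene. Friction and masses are not known exactly. Their poses are not given: they have to be found in the camera images.
- tier: Fixed stack of frosted plastic trays with a flat roof, 300 mm deep, 260 wide, 135 tall. Origin: on the table, 100 mm behind the front, midway in width; x from front to back, y to its left (the gate's hinge side), z up. Front at x = -100 mm, back at x = +200, sides at y = -130 and +130, roof top at z = 135.
- gate (a joint): Opening angle (rad) of the gate. 0 is shut (panel along the tier's -y from its hinge); growing values swing its free end out to the tier's -x, clockwise from above, up to 1.2. A spring shuts it: 0.3 N m plus 0.5 N m per rad, 3 to 4 N at the stay. With the middle hole on the peg it stands at 0.46 to 0.63; the other holes give about 0.19 less or more.
- gate_hinge (a point): Upright hinge axis of the gate, at roof level: x = -106, y = +120 mm in the tier's frame. The gate is a low frosted panel before the middle tray, 240 mm long, 60 tall, 8 thick. The stay's upright pivot is on the gate's top edge, 160 mm from this axis, and moves with the gate (gate shut: x = -106, y = -40 in the tier's frame).
- stay: Flat stainless bar, 232 x 22 x 5 mm, about 0.12 kg, pivoted on the gate. Origin: on its pivot, on its underside; x along the bar to its grip end (bar ends at 220 mm), z up. It swings freely about the pivot; the grip end can be raised by up to 0.5 rad and falls level when let go, its underside then 3 mm above the roof. It starts level, pointing to the back left, gate shut.
- hole_near (a point): Centre of the hole nearest the pivot, on the underside, 102 mm from the pivot; not the one to use. Note: with the gate shut the peg is only 40 to 60 mm from the pivot, where the bar cannot be raised enough to pass over it; with the gate at about 0.5 rad it passes if the grip post is raised 20 to 30 mm.
- hole_mid (a point): Centre of the middle hole, on the underside, 132 mm from the pivot: the one to use. All three holes are round, 10.5 mm in diameter, through, sharp-edged. On the peg, or wherever the bar lies level, it is 3 mm above the roof; with the bar resting on the peg's top, 13 mm.
- hole_end (a point): Centre of the hole nearest the grip end, on the underside, 162 mm from the pivot; not the one to use.
- stay_grip (a point): Point on the axis of the grip post: a plain upright steel cylinder, 16 mm in diameter, 42 mm tall, standing on the bar's top 200 mm from the pivot. This point is 30 mm above the bar's underside, 25 mm above its top and 17 mm below the post's top. The peg feels about 1.5 times the vertical force put on the post.
- mount: Steel plate fixed on the roof, 52 x 24 x 2 mm, slotted along its x (roughly front to back). Origin: middle of the slot, at roof-top level. The upright peg is clamped rigidly on the slot's centre line, but at an unmeasured place up to 11 mm either way from its middle: find it by sight or by letting the bar ride along it lightly. The mount tears out if the stay presses it with over 20 N.
- mount_level (a point): Point on the mount's axis 13 mm above the roof: the height of the peg's flat top (this point is above the middle of the slot, not on the peg). Peg: steel, 8 mm in diameter, flat-topped, its rim broken by only 0.8 mm.
- cruet: Glass cruet with a hinged steel lid, 56 mm in diameter, 90 mm tall, loose, on the roof at its back right corner. Origin: centre of its foot. Not to be moved.
- mug: White mug, 80 mm in diameter, 85 mm tall, loose, on the table to the left of the stack. Origin: centre of its foot. Not to be moved.
- jar: Glass jar with a steel cap, 68 mm in diameter, 100 mm tall, loose, on the table to the right of the stack. Origin: centre of its foot. Not to be moved.

How it is judged:
By the outcome, as a careful person would: the job done as asked, in the order asked, and still so for the second after the job is handed in, with the robot touching nothing.
It also fails if it takes over 72 s, if anything falls off the work surface, if the arm or the gripper's body presses on something with over 40 N, if the wrist force passes 120 N, or if a joint passes its speed limit or range.

## Working session

There is one attempt and no reset: what is moved stays moved. The work goes in short steps, Python scripts to look and compute and a tool call to move; the robot and the scene stay as the last step left them, time stands still between calls to the robot, and variables do not carry over. Pictures are saved under pics/ and viewed, at most 10 in all, crops included, and the job is handed in when it is done.

Besides the shell and the picture viewer there is one more tool, called after "Call:" by a JSON object that holds its "op" and its "data". move_arm: Moves the arm, as the interface text tells. Shift numbers are shares of 0.1 m and turn numbers shares of 60 degrees, none past 1 either way. Its arguments: {"type":"object","properties":{"plan":{"type":"array","items":{"type":"array"}},"force":{"type":"number"}},"required":["plan"]}

```bash
mkdir -p pics
cat > h.py <<'E'
import numpy as np, cv2
from workcell import get_obs, imaging, job
def snap(n,f):
    p,d=imaging.camera(n); cv2.imwrite(f'pics/{f}.png',p[:,:,::-1]); np.save(f'{f}.npy',d); return p,d
def xyz(n,d,u,v,z=None):
    c=imaging.camera_params(n);K=c['camera_matrix'];T=np.array(c['pose'])
    r=np.linalg.inv(K)@[u,v,1]; r=np.array([r[0],-r[1],-r[2]])
    if z is None: return T[:3,:3]@(r*d[int(round(v)),int(round(u))])+T[:3,3]
    w=T[:3,:3]@r; return T[:3,3]+w*(z-T[2,3])/w[2]
def pix(n,P):
    c=imaging.camera_params(n);K=c['camera_matrix'];T=np.array(c['pose'])
    q=T[:3,:3].T@(np.array(P)-T[:3,3]); q=np.array([q[0],-q[1],-q[2]]); q=K@q; return q[:2]/q[2]
E
python3 - <<'E'
from h import *
a,d=snap('top','top0'); b,e=snap('scene','sc0')
for n in('top','scene'): c=imaging.camera_params(n);print(c['camera_matrix'],c['pose'])
o=get_obs();print(o['clock'],o['tcp_pos'],o['ee_rot'],o['force'],o['opening'])
E
```

```text
[[350.06095672   0.         255.74368063]
 [  0.         350.06095672 191.73709391]
 [  0.           0.           1.        ]] [[ 0.01862421  0.98231542 -0.18630499  0.39602123]
 [-0.99975138  0.02058167  0.00857792  0.0181186 ]
 [ 0.01226069  0.18609891  0.98245451  1.04808457]
 [ 0.          0.          0.          1.        ]]
[[453.79605187   0.         255.07117964]
 [  0.         453.79605187 192.68527175]
 [  0.           0.           1.        ]] [[-0.12748084 -0.62512351  0.77004495  1.3109276 ]
 [ 0.9918113  -0.07433273  0.10385082  0.13206757]
 [-0.00768005  0.77697827  0.62948056  0.74210223]
 [ 0.          0.          0.          1.        ]]
0.1 [ 0.2864193  -0.63835039  0.21336378] [[ 9.12360685e-01  4.09387161e-01 -3.65883157e-04]
 [ 4.09387323e-01 -9.12360264e-01  8.76329864e-04]
 [ 2.49409415e-05 -9.49316841e-04 -9.99999549e-01]] [ 0.72895476 -0.42751324  0.14722959] 0.09103749057142571
```

View pics/top0.png

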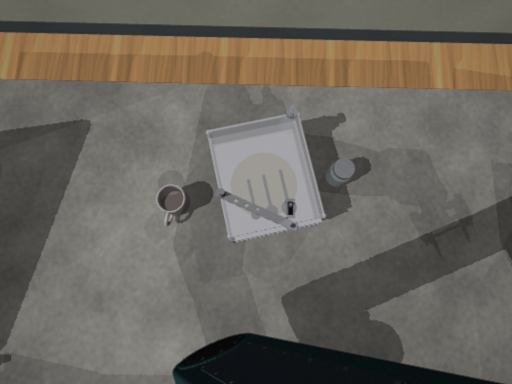

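View pics/sc0.png

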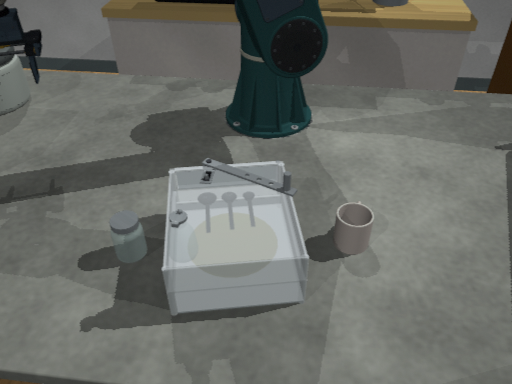

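The top view shows the stack around px (265,180), with the gate along its lower edge (230,238)–(325,218). The pivot is near (293,225), the grip post near (221,192) and the mount near (291,208). I'll enlarge both views.

Run:
```python
from h import *
p=cv2.imread('pics/top0.png')[100:250,195:345]; a=cv2.resize(p,None,fx=4,fy=4,interpolation=cv2.INTER_CUBIC)
cv2.imwrite('pics/z1.png',a)
p=cv2.imread('pics/sc0.png')[145:225,150:310]; cv2.imwrite('pics/z2.png',cv2.resize(p,None,fx=5,fy=5,interpolation=cv2.INTER_CUBIC))
```

```text
(no output)
```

View pics/z1.png

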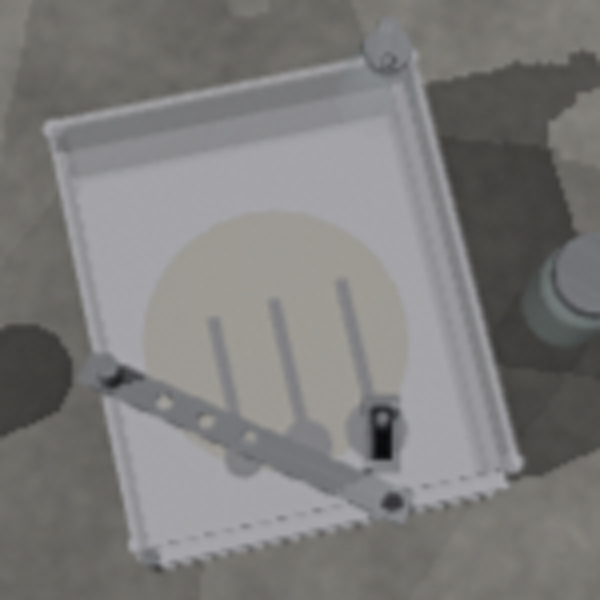

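View pics/z2.png

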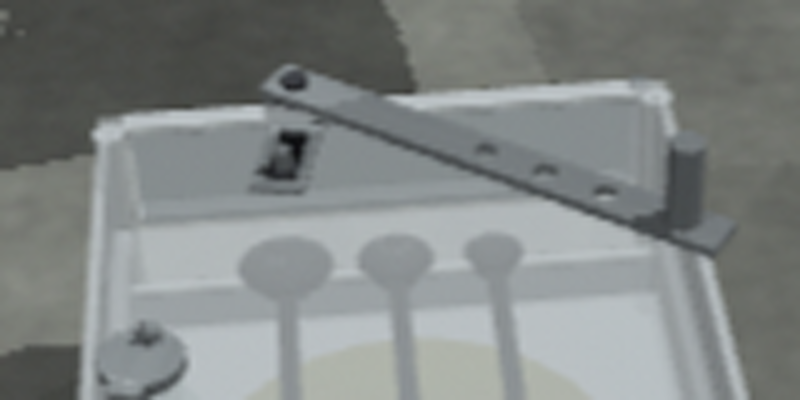

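The peg shows as a light knob in the black slot: top crop about (383,415), scene crop about (284,150). The post top is at about (100,366) in the top crop and (687,138) in the scene crop. The pivot is at (392,502).

```bash
cat > m.py <<'E'
from h import *
t=lambda x,y:(195+(x+.5)/4-.5,100+(y+.5)/4-.5)
s=lambda x,y:(150+(x+.5)/5-.5,145+(y+.5)/5-.5)
f=lambda n,q,z:np.round(xyz(n,None,*q,z)*1000,1)
if __name__=='__main__':
    for k,x,y in(('BL',50,128),('FL',138,556),('BR',412,58),('FR',517,468)): print(k,f('top',t(x,y),.135))
    for k,a,b,z in(('pivot',(392,502),(293,78),.143),('post',(100,366),(687,138),.185),('h162',(165,402),(606,192),.143),('h132',(207,422),(544,170),.143),('h102',(250,437),(487,149),.143),('peg',(383,415),(284,150),.148),('slot',(383,432),(284,158),.137)):
        print(k,f('top',t(*a),z),f('scene',s(*b),z))
E
python3 m.py
python3 - <<'E'
from h import *
d=np.load('top0.npy')
for u,v in((290,210),(260,180),(343,168),(171,200),(291,113),(219,191)): print(u,v,xyz('top',d,u,v).round(3))
E
```

```text
BL [733.9 146.4 135. ]
FL [444.3  76.7 135. ]
BR [ 790.8 -102.   135. ]
FR [ 506.4 -170.   135. ]
pivot [481.7 -86.9 143. ] [472.9 -89.2 143. ]
post [559.4 101.2 185. ] [555.  97. 185.]
h162 [544.2  61.8 143. ] [541.2  62.6 143. ]
h132 [531.6  34.  143. ] [528.8  34.2 143. ]
h102 [522.3   5.8 143. ] [516.5   7.4 143. ]
peg [537.8 -80.5 148. ] [534.3 -79.8 148. ]
slot [528.2 -81.7 137. ] [525.8 -82.5 137. ]
290 210 [ 0.522 -0.081  0.134]
260 180 [ 0.601 -0.001  0.136]
343 168 [ 0.649 -0.233  0.1  ]
171 200 [0.563 0.263 0.006]
291 113 [ 0.755 -0.074  0.224]
219 191 [0.56  0.103 0.183]
```

```bash
cat > g.py <<'E'
import numpy as np
from scipy.optimize import brentq,fsolve
O=np.array([570.2,-23.8]);a=np.radians(13.45);X=np.array([np.cos(a),np.sin(a)]);Y=np.array([-X[1],X[0]])
H=O-106*X+120*Y; PEG=np.array([536.,-80.])
piv=lambda t:H+160*(-np.cos(t)*Y-np.sin(t)*X)
post=lambda t,b:piv(t)+200*np.array([np.cos(b),np.sin(b)])
def solve(p,g=(0.5,1.0)): return fsolve(lambda q:post(*q)-np.array(p),g)
if __name__=='__main__':
    print('tierpeg',(PEG-O)@X,(PEG-O)@Y)
    for L in(132,138,150):
        t=brentq(lambda t:np.linalg.norm(PEG-piv(t))-L,.2,1.1); d=PEG-piv(t); b=np.arctan2(d[1],d[0])
        print(L,t,np.degrees(b),post(t,b),piv(t))
        for e in(12,30): print('  left',e,post(t,b+np.radians(e)))
    print(solve([557,97],(0,1.15)))
    for q in ((0,1.159),(.1,1.16),(.2,1.16),(.3,1.16),(.4,1.16),(.5,1.16),(.55,1.16)): print(q,post(*q).round(1))
E
python3 g.py
```

```text
tierpeg -46.33394161137382 -46.70380985266411
132 0.45502507142119636 3.4225623673519907 [603.87871496 -75.94043649] [404.23543567 -87.88032917]
  left 12 [597.03358703 -34.69318003]
  left 30 [571.16164088  22.28156085]
138 0.49419480515527636 2.6546317778504007 [597.93346544 -77.12843961] [398.14809306 -86.39153765]
  left 12 [591.64176934 -35.79314595]
  left 30 [566.53575182  21.52322676]
150 0.5735155050742766 1.0133442927838459 [585.99218017 -79.11573638] [386.0234595  -82.65279085]
  left 12 [580.88698887 -37.61719468]
  left 30 [557.43292433  20.39474851]
[-0.0124348   1.16659549]
(0, 1.159) [556.5  95.9]
(0.1, 1.16) [540.6  93.1]
(0.2, 1.16) [524.6  91.7]
(0.3, 1.16) [508.6  92. ]
(0.4, 1.16) [492.7  93.8]
(0.5, 1.16) [477.1  97.2]
(0.55, 1.16) [469.5  99.5]
```

Call:
{"op": "move_arm", "data": {"plan": [[[0.18,0.5,0.2],[0,0,0.06],1],[[0.36,1,0.4],[0,0,0.12],1],[[0.36,1,0.4],[0,0,0.12],1]], "force": 20}}

```text
clock: 0.4
tcp_pos: [0.3236, -0.5359, 0.2552]
ee_rot: [[0.852, 0.523, 0.0], [0.523, -0.852, -0.0], [0.0, 0.0, -1.0]]
force: [0.2, -1.1, -0.9]
opening: 0.0913
grasp_force: 0.0
```

Call:
{"op": "move_arm", "data": {"plan": [[[0.18,0.5,0],[0,0,0.06],1],[[0.37,1,0],[0,0,0.1],1]]}}

```text
clock: 0.6
tcp_pos: [0.3573, -0.4439, 0.2538]
ee_rot: [[0.794, 0.607, 0.0], [0.607, -0.794, -0.0], [-0.0, 0.0, -1.0]]
force: [1.3, 0.5, -0.1]
opening: 0.0915
grasp_force: 0.0
```

Call:
{"op": "move_arm", "data": {"plan": [[[0.18,0.5,0],[0,0,0.06],1],[[0.37,1,0],[0,0,0.1],1]]}}

```text
clock: 0.8
tcp_pos: [0.392, -0.3494, 0.2537]
ee_rot: [[0.726, 0.688, -0.0], [0.688, -0.726, 0.0], [-0.0, -0.0, -1.0]]
force: [1.1, -0.8, -0.3]
opening: 0.0914
grasp_force: 0.0
```

Call:
{"op": "move_arm", "data": {"plan": [[[0.18,0.5,0],[0,0,0.06],1],[[0.37,1,0],[0,0,0.1],1]]}}

```text
clock: 1.0
tcp_pos: [0.4267, -0.2556, 0.2539]
ee_rot: [[0.65, 0.76, 0.0], [0.76, -0.65, -0.0], [-0.0, 0.0, -1.0]]
force: [-0.2, -0.9, -0.9]
opening: 0.091
grasp_force: 0.0
```

Call:
{"op": "move_arm", "data": {"plan": [[[0.18,0.5,0],[0,0,0.06],1],[[0.37,1,0],[0,0,0.1],1]]}}

```text
clock: 1.2
tcp_pos: [0.4614, -0.1617, 0.2539]
ee_rot: [[0.567, 0.824, 0.0], [0.824, -0.567, -0.0], [-0.0, 0.0, -1.0]]
force: [0.7, -1.2, -0.2]
opening: 0.0912
grasp_force: 0.0
```

Call:
{"op": "move_arm", "data": {"plan": [[[0.18,0.5,0],[0,0,0.06],1],[[0.37,1,0],[0,0,0.1],1]]}}

```text
clock: 1.4
tcp_pos: [0.4962, -0.0678, 0.2539]
ee_rot: [[0.478, 0.879, 0.0], [0.879, -0.478, -0.0], [-0.0, 0.0, -1.0]]
force: [0.5, -0.7, 0.1]
opening: 0.0907
grasp_force: 0.0
```

Call:
{"op": "move_arm", "data": {"plan": [[[0.18,0.5,0],[0,0,0.06],1],[[0.37,1,0],[0,0,0.09],1],[[0.37,1,0],[0,0,0.09],1]]}}

```text
clock: 1.7
tcp_pos: [0.5341, 0.0341, 0.2538]
ee_rot: [[0.391, 0.92, 0.0], [0.92, -0.391, 0.0], [0.001, 0.0, -1.0]]
force: [-0.5, -0.5, -0.1]
opening: 0.0912
grasp_force: 0.0
```

Call:
{"op": "move_arm", "data": {"plan": [[[0.12,0.4,0],[0,0,0],1],[[0.23,0.63,0],[0,0,0],1],[[0.23,0.63,0],[0,0,0],1],[[0.23,0.63,-0.4],[0,0,0],1],[[0.23,0.63,-0.5],[0,0,0],1]]}}

```text
clock: 2.2
tcp_pos: [0.5538, 0.0923, 0.2008]
ee_rot: [[0.395, 0.919, -0.004], [0.919, -0.395, -0.001], [-0.002, -0.004, -1.0]]
force: [-0.2, -0.1, 0.2]
opening: 0.0912
grasp_force: 0.0
```

Run:
```python
from h import *
a,d=snap('top','t1'); b,e=snap('scene','s1')
p=cv2.resize(a[130:250,180:330,::-1],None,fx=4,fy=4); q=cv2.resize(b[110:230,150:320,::-1],None,fx=4,fy=4)
cv2.imwrite('pics/c1.png',cv2.resize(np.vstack([cv2.resize(p,(600,480)),cv2.resize(q,(600,424))]),(398,600)))
```

```text
(no output)
```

View pics/c1.png

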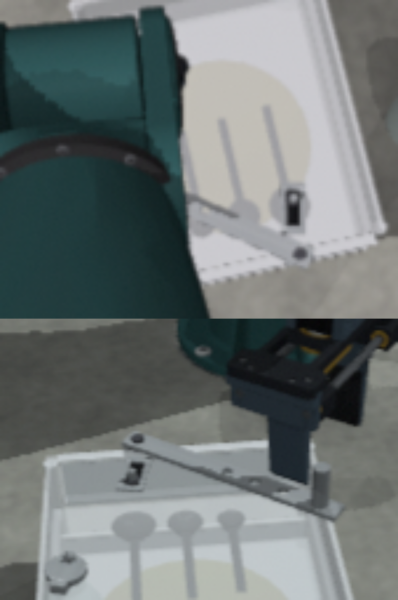

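The scene view shows the fingers straddling the post, which is at about (320,485) in the composite. Next I lower and close.

Call:
{"op": "move_arm", "data": {"plan": [[[0.03,0.03,-0.3],[0,0,0],1],[[0.03,0.03,-0.51],[0,0,0],1],[[0.03,0.03,-0.51],[0,0,0],1]]}}

```text
clock: 2.6
tcp_pos: [0.5579, 0.0957, 0.1519]
ee_rot: [[0.395, 0.919, -0.003], [0.919, -0.395, -0.0], [-0.002, -0.003, -1.0]]
force: [0.6, -0.8, 0.4]
opening: 0.091
grasp_force: 0.0
```

Call:
{"op": "move_arm", "data": {"plan": [[[0,0,0],[0,0,0],-0.3],[[0,0,0],[0,0,0],-0.6],[[0,0,0],[0,0,0],-0.8],[[0,0,0],[0,0,0],-1],[[0,0,0],[0,0,0],-1]], "force": 15}}

```text
clock: 3.1
tcp_pos: [0.559, 0.0964, 0.1534]
ee_rot: [[0.394, 0.919, 0.001], [0.919, -0.394, 0.0], [0.0, 0.001, -1.0]]
force: [0.0, 0.3, 0.6]
opening: 0.0542
grasp_force: 0.0
```

Call:
{"op": "move_arm", "data": {"plan": [[[0,0,0],[0,0,0],-1],[[0,0,0],[0,0,0],-1],[[0,0,0],[0,0,0],-1],[[0,0,0],[0,0,0],-1],[[0,0,0],[0,0,0],-1]]}}

```text
clock: 3.6
tcp_pos: [0.5588, 0.0963, 0.1529]
ee_rot: [[0.394, 0.919, -0.0], [0.919, -0.394, -0.0], [-0.0, -0.0, -1.0]]
force: [0.5, 0.4, 0.5]
opening: 0.0157
grasp_force: 15.0
```

Call:
{"op": "move_arm", "data": {"plan": [[[0,0,0],[0,0,0],-1],[[0,0,0],[0,0,0],-1],[[0,0,0],[0,0,0],-1]]}}

```text
clock: 3.9
tcp_pos: [0.5588, 0.0963, 0.1529]
ee_rot: [[0.394, 0.919, -0.0], [0.919, -0.394, -0.0], [-0.0, -0.0, -1.0]]
force: [-0.5, -0.7, 0.4]
opening: 0.0156
grasp_force: 15.0
```

```bash
cat >> g.py <<'E'
def tcp(t,b,f=0):
    d=np.array([np.cos(b),np.sin(b)]); r=201*np.cos(f)-15*np.sin(f); return np.r_[piv(t)+r*d,137.9+201*np.sin(f)+15*np.cos(f)]
def clr(t,b): v=PEG-piv(t); return -np.cos(b)*v[1]+np.sin(b)*v[0], np.cos(b)*v[0]+np.sin(b)*v[1]
E
python3 - <<'E'
from g import *
for t,b,f in((0,65.8,0),(.06,65,0),(.14,62,0),(.25,57,0),(.36,51,0),(.46,44,0),(.54,37,0),(.54,32,0),(.54,28,.12),(.54,18,.12),(.5,10,.12),(.48,3,.12),(.455,3.4,.12),(.455,3.4,.08),(.455,3.4,0)):
    print(t,b,f,tcp(t,np.radians(b),f).round(1),'clr',np.round(clr(t,np.radians(b)),1))
E
```

```text
0 65.8 0 [558.8  96.  152.9] clr [51.3 31.1]
0.06 65 0 [552.   92.9 152.9] clr [58.6 37.6]
0.14 62 0 [548.7  86.4 152.9] clr [66.9 48.1]
0.25 57 0 [546.2  76.8 152.9] clr [76.8 63.9]
0.36 51 0 [545.7  65.7 152.9] clr [84.2 81.7]
0.46 44 0 [548.   51.9 152.9] clr [ 86.5 100.7]
0.54 37 0 [551.6  36.6 152.9] clr [ 83.7 118.3]
0.54 32 0 [561.6  22.2 152.9] clr [ 73.1 125.2]
0.54 28 0.12 [565.7   8.5 176.9] clr [ 64.2 130. ]
0.54 18 0.12 [579.2 -23.2 176.9] clr [ 40.6 139.1]
0.5 10 0.12 [592.  -51.8 176.9] clr [ 18.  137.7]
0.48 3 0.12 [597.8 -76.6 176.9] clr [  0.2 135.8]
0.455 3.4 0.12 [601.7 -76.2 176.9] clr [-1.00e-01  1.32e+02]
0.455 3.4 0.08 [603.  -76.1 168.9] clr [-1.00e-01  1.32e+02]
0.455 3.4 0 [604.9 -76.  152.9] clr [-1.00e-01  1.32e+02]
```

Call:
{"op": "move_arm", "data": {"plan": [[[-0.04,-0.02,0],[0,0,-0.01],-1],[[-0.07,-0.04,0],[0,0,-0.01],-1],[[-0.1,-0.1,0],[0,0,-0.06],-1],[[-0.12,-0.15,0],[0,0,-0.1],-1],[[-0.13,-0.2,0],[0,0,-0.15],-1]]}}

```text
clock: 4.4
tcp_pos: [0.5459, 0.0764, 0.1533]
ee_rot: [[0.535, 0.845, 0.001], [0.845, -0.535, 0.001], [0.001, 0.001, -1.0]]
force: [2.9, 4.8, 1.7]
opening: 0.0156
grasp_force: 15.0
```

Call:
{"op": "move_arm", "data": {"plan": [[[0,-0.06,0],[0,0,-0.05],-1],[[0,-0.11,0],[0,0,-0.1],-1],[[0.01,-0.18,0],[0,0,-0.16],-1],[[0.02,-0.25,0],[0,0,-0.22],-1],[[0.02,-0.25,0],[0,0,-0.22],-1]]}}

```text
clock: 4.9
tcp_pos: [0.5486, 0.051, 0.1535]
ee_rot: [[0.715, 0.699, 0.002], [0.699, -0.715, 0.001], [0.002, 0.001, -1.0]]
force: [4.1, 5.2, 0.8]
opening: 0.0154
grasp_force: 15.0
```

Call:
{"op": "move_arm", "data": {"plan": [[[0.02,-0.08,0],[0,0,-0.06],-1],[[0.03,-0.14,0],[0,0,-0.12],-1],[[0.13,-0.29,0],[0,0,-0.2],-1],[[0.15,-0.35,0.1],[0.02,-0.04,-0.23],-1],[[0.17,-0.42,0.2],[0.04,-0.08,-0.27],-1]]}}

```text
clock: 5.4
tcp_pos: [0.5657, 0.0091, 0.1734]
ee_rot: [[0.877, 0.472, 0.091], [0.472, -0.881, 0.03], [0.095, 0.017, -0.995]]
force: [4.9, 3.3, -0.1]
opening: 0.0155
grasp_force: 15.0
```

Call:
{"op": "move_arm", "data": {"plan": [[[0,0,0.05],[0.015,-0.02,0],-1],[[0,0,0.05],[0.015,-0.02,0],-1]]}}

```text
clock: 5.6
tcp_pos: [0.5651, 0.0091, 0.1788]
ee_rot: [[0.873, 0.474, 0.111], [0.472, -0.88, 0.046], [0.12, 0.013, -0.993]]
force: [3.7, 2.4, 0.3]
opening: 0.0154
grasp_force: 15.0
```

Run:
```python
from h import *
a,d=snap('top','t2'); b,e=snap('scene','s2')
p=cv2.resize(a[130:250,180:330,::-1],(600,480)); q=cv2.resize(b[110:230,150:320,::-1],(680,480),interpolation=cv2.INTER_CUBIC)
cv2.imwrite('pics/c2.png',cv2.resize(np.hstack([p,q]),(800,300),interpolation=cv2.INTER_AREA))
```

```text
(no output)
```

View pics/c2.png

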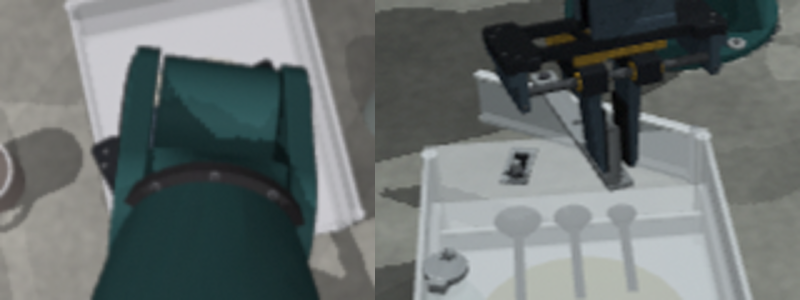

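Call:
{"op": "move_arm", "data": {"plan": [[[0.07,-0.16,0],[0,0,-0.08],-1],[[0.14,-0.32,0],[0,0,-0.17],-1],[[0.2,-0.46,0],[0,0,-0.24],-1],[[0.27,-0.61,0],[0,0,-0.31],-1],[[0.27,-0.61,0],[0,0,-0.31],-1]]}}

```text
clock: 6.2
tcp_pos: [0.5925, -0.0527, 0.1778]
ee_rot: [[0.979, 0.166, 0.118], [0.166, -0.986, 0.007], [0.117, 0.013, -0.993]]
force: [3.5, 0.4, 0.2]
opening: 0.0157
grasp_force: 15.0
```

Call:
{"op": "move_arm", "data": {"plan": [[[0.03,-0.12,0],[0,0,-0.05],-1],[[0.06,-0.25,0],[0,0,-0.11],-1],[[0.06,-0.25,0],[0,0,-0.11],-1]]}}

```text
clock: 6.5
tcp_pos: [0.598, -0.0772, 0.1777]
ee_rot: [[0.992, 0.053, 0.118], [0.054, -0.999, -0.006], [0.117, 0.012, -0.993]]
force: [3.0, 1.3, -0.9]
opening: 0.0158
grasp_force: 15.0
```

Run:
```python
from h import *
b,e=snap('scene','s3'); o=get_obs(); print(o['tcp_pos'],o['force'])
cv2.imwrite('pics/c3.png',cv2.resize(b[125:215,150:290,::-1],(784,504),interpolation=cv2.INTER_CUBIC))
```

```text
[ 0.59778986 -0.0767328   0.17764657] [ 4.32148122  1.39601063 -0.44569394]
```

View pics/c3.png

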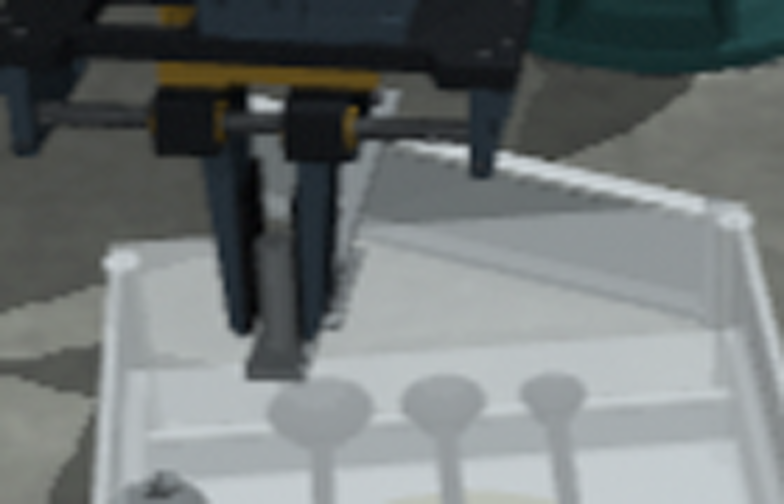

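The bar now lies over the mount and peg, with the gripper hiding them (bar end at about (275,365) in the crop). The gate is open. Next I lower gently and watch the force.

Call:
{"op": "move_arm", "data": {"plan": [[[0,0,-0.03],[0,0.02,0],-1],[[0,0,-0.06],[0,0.03,0],-1],[[0,0,-0.08],[0,0.04,0],-1],[[0,0,-0.08],[0,0.04,0],-1]]}}

```text
clock: 6.95
tcp_pos: [0.5978, -0.0764, 0.1695]
ee_rot: [[0.996, 0.055, 0.075], [0.056, -0.998, -0.006], [0.075, 0.01, -0.997]]
force: [3.8, 1.2, 0.1]
opening: 0.0153
grasp_force: 15.0
```

Call:
{"op": "move_arm", "data": {"plan": [[[0,0,-0.01],[0,0,0],-1],[[0,0,-0.01],[0,0,0],-1]]}}

```text
clock: 7.15
tcp_pos: [0.5978, -0.0766, 0.1689]
ee_rot: [[0.996, 0.055, 0.076], [0.055, -0.998, -0.006], [0.076, 0.01, -0.997]]
force: [3.7, 0.4, 0.3]
opening: 0.0158
grasp_force: 15.0
```

Call:
{"op": "move_arm", "data": {"plan": [[[0,0,-0.01],[0,0,0],-1],[[0,0,-0.01],[0,0,0],-1]]}}

```text
clock: 7.35
tcp_pos: [0.598, -0.0767, 0.1682]
ee_rot: [[0.996, 0.054, 0.077], [0.055, -0.998, -0.006], [0.076, 0.01, -0.997]]
force: [3.6, 0.4, 3.0]
opening: 0.0155
grasp_force: 15.0
```

Call:
{"op": "move_arm", "data": {"plan": [[[0,0,-0.01],[0,0,0],-1],[[0,0,-0.01],[0,0,0],-1]]}}

```text
clock: 7.55
tcp_pos: [0.5982, -0.0767, 0.1675]
ee_rot: [[0.996, 0.054, 0.077], [0.055, -0.998, -0.006], [0.077, 0.01, -0.997]]
force: [1.9, 1.8, 8.5]
opening: 0.0155
grasp_force: 15.0
```

Call:
{"op": "move_arm", "data": {"plan": [[[0,0,0.005],[0,0,0],-1],[[0.01,0,0.006],[0,0,0],-1],[[0.01,0,0.006],[0,0,0],-1]]}}

```text
clock: 7.85
tcp_pos: [0.5986, -0.0767, 0.1677]
ee_rot: [[0.996, 0.054, 0.076], [0.055, -0.998, -0.006], [0.075, 0.01, -0.997]]
force: [-0.7, 0.4, 5.5]
opening: 0.0156
grasp_force: 15.0
```

Call:
{"op": "move_arm", "data": {"plan": [[[0.01,0,0.001],[0,0,0],-1],[[0.01,0,0.001],[0,0,0],-1]]}}

```text
clock: 8.05
tcp_pos: [0.5998, -0.0767, 0.1677]
ee_rot: [[0.996, 0.054, 0.076], [0.055, -0.998, -0.006], [0.076, 0.01, -0.997]]
force: [3.3, 0.8, 0.5]
opening: 0.0154
grasp_force: 15.0
```

Call:
{"op": "move_arm", "data": {"plan": [[[0.01,0,0.001],[0,0,0],-1],[[0.01,0,0.001],[0,0,0],-1]]}}

```text
clock: 8.25
tcp_pos: [0.601, -0.0767, 0.1677]
ee_rot: [[0.996, 0.054, 0.077], [0.055, -0.998, -0.006], [0.076, 0.01, -0.997]]
force: [3.1, 0.0, 0.5]
opening: 0.0153
grasp_force: 15.0
```

Call:
{"op": "move_arm", "data": {"plan": [[[0,0,-0.01],[0,0,0],-1],[[0,0,-0.01],[0,0,0],-1]]}}

```text
clock: 8.45
tcp_pos: [0.6008, -0.0766, 0.1666]
ee_rot: [[0.996, 0.054, 0.076], [0.055, -0.998, -0.006], [0.076, 0.01, -0.997]]
force: [3.6, 0.3, 1.2]
opening: 0.0154
grasp_force: 15.0
```

Call:
{"op": "move_arm", "data": {"plan": [[[0,0,-0.01],[0,0,0],-1],[[0,0,-0.01],[0,0,0],-1]]}}

```text
clock: 8.65
tcp_pos: [0.6009, -0.0767, 0.1656]
ee_rot: [[0.996, 0.054, 0.076], [0.055, -0.998, -0.006], [0.076, 0.01, -0.997]]
force: [4.6, -0.7, 1.0]
opening: 0.0156
grasp_force: 15.0
```

Call:
{"op": "move_arm", "data": {"plan": [[[0,0,-0.005],[0,0,0],-1],[[0,0,-0.005],[0,0,0],-1]]}}

```text
clock: 8.85
tcp_pos: [0.6009, -0.0767, 0.1652]
ee_rot: [[0.996, 0.054, 0.077], [0.055, -0.998, -0.006], [0.076, 0.01, -0.997]]
force: [4.7, -0.6, 1.6]
opening: 0.0154
grasp_force: 15.0
```

Call:
{"op": "move_arm", "data": {"plan": [[[0,0,-0.01],[0,0.006,0],-1],[[0.003,0,-0.02],[0,0.012,0],-1],[[0.003,0,-0.02],[0,0.012,0],-1]]}}

```text
clock: 9.15
tcp_pos: [0.6012, -0.0767, 0.1631]
ee_rot: [[0.996, 0.055, 0.063], [0.055, -0.998, -0.006], [0.063, 0.009, -0.998]]
force: [4.0, -0.1, 0.8]
opening: 0.0157
grasp_force: 15.0
```

Call:
{"op": "move_arm", "data": {"plan": [[[0,0,-0.01],[0,0.006,0],-1],[[0.003,0,-0.02],[0,0.012,0],-1],[[0.003,0,-0.02],[0,0.012,0],-1]]}}

```text
clock: 9.45
tcp_pos: [0.6014, -0.0766, 0.161]
ee_rot: [[0.997, 0.055, 0.051], [0.055, -0.998, -0.006], [0.05, 0.008, -0.999]]
force: [3.8, -0.2, 1.3]
opening: 0.0161
grasp_force: 15.0
```

Call:
{"op": "move_arm", "data": {"plan": [[[0,0,-0.01],[0,0.006,0],-1],[[0.003,0,-0.02],[0,0.012,0],-1],[[0.006,0,-0.04],[0,0.024,0],-1],[[0.006,0,-0.04],[0,0.024,0],-1]]}}

```text
clock: 9.85
tcp_pos: [0.602, -0.0766, 0.1568]
ee_rot: [[0.998, 0.055, 0.025], [0.055, -0.998, -0.006], [0.025, 0.007, -1.0]]
force: [3.2, 0.8, 0.1]
opening: 0.0154
grasp_force: 15.0
```

Call:
{"op": "move_arm", "data": {"plan": [[[0,0,-0.01],[0,0.006,0],-1],[[0.002,0,-0.02],[0,0.012,0],-1],[[0.002,0,-0.03],[0,0.018,0],-1],[[0.002,0,-0.03],[0,0.018,0],-1]]}}

```text
clock: 10.25
tcp_pos: [0.6023, -0.0766, 0.1541]
ee_rot: [[0.998, 0.055, 0.007], [0.055, -0.998, -0.006], [0.007, 0.006, -1.0]]
force: [3.4, -0.4, 0.4]
opening: 0.0157
grasp_force: 15.0
```

Call:
{"op": "move_arm", "data": {"plan": [[[0.005,0,-0.005],[0,0.005,0],-1],[[0.01,0,-0.01],[0,0.007,0],-1],[[0.01,0,-0.01],[0,0.007,0],-1]]}}

```text
clock: 10.55
tcp_pos: [0.6034, -0.0767, 0.1532]
ee_rot: [[0.998, 0.055, 0.0], [0.055, -0.998, -0.006], [-0.0, 0.006, -1.0]]
force: [3.5, 0.2, 0.6]
opening: 0.0154
grasp_force: 15.0
```

Call:
{"op": "move_arm", "data": {"plan": [[[0.01,0,0],[0,0,0],-1],[[0.01,0,0],[0,0,0],-1]]}}

```text
clock: 10.75
tcp_pos: [0.6042, -0.0767, 0.1532]
ee_rot: [[0.998, 0.055, -0.0], [0.055, -0.998, -0.006], [-0.001, 0.006, -1.0]]
force: [2.4, 0.2, 0.7]
opening: 0.0158
grasp_force: 15.0
```

Call:
{"op": "move_arm", "data": {"plan": [[[0.005,0,0],[0,0,0],-1],[[0.005,0,0],[0,0,0],-1]]}}

```text
clock: 10.95
tcp_pos: [0.6044, -0.0766, 0.1531]
ee_rot: [[0.998, 0.055, -0.001], [0.055, -0.998, -0.006], [-0.001, 0.006, -1.0]]
force: [0.3, -0.3, 0.9]
opening: 0.0155
grasp_force: 15.0
```

The peg now carries the spring load. I'll let go and rise.

Call:
{"op": "move_arm", "data": {"plan": [[[0,0,0],[0,0,0],-0.4],[[0,0,0],[0,0,0],-0.2],[[0,0,0],[0,0,0],0],[[0,0,0],[0,0,0],0.2],[[0,0,0],[0,0,0],0.2]]}}

```text
clock: 11.45
tcp_pos: [0.6047, -0.0766, 0.1532]
ee_rot: [[0.998, 0.055, -0.0], [0.055, -0.998, -0.006], [-0.0, 0.006, -1.0]]
force: [0.6, 0.3, -0.6]
opening: 0.0527
grasp_force: 0.0
```

Call:
{"op": "move_arm", "data": {"plan": [[[0,0,0],[0,0,0],0.2],[[0,0,0.2],[0,0,0],0.2],[[0,0,0.5],[0,0,0],0.2],[[0,0,1],[0,0,0],0.2],[[0,0,1],[0,0,0],0.2]]}}

```text
clock: 11.95
tcp_pos: [0.6077, -0.0771, 0.2596]
ee_rot: [[0.998, 0.055, 0.009], [0.055, -0.998, -0.007], [0.008, 0.008, -1.0]]
force: [0.6, 0.8, 0.1]
opening: 0.0543
grasp_force: 0.0
```

Call:
{"op": "move_arm", "data": {"plan": [[[0,-0.4,0.1],[0,0,0],0.2],[[-0.1,-0.9,0.2],[0,0,0],0.2],[[-0.2,-1,0.2],[0,0,0],0.2]]}}

```text
clock: 12.25
tcp_pos: [0.585, -0.1799, 0.2743]
ee_rot: [[0.999, 0.053, 0.002], [0.053, -0.999, -0.007], [0.002, 0.007, -1.0]]
force: [-0.4, 0.1, -0.5]
opening: 0.0547
grasp_force: 0.0
```

Call:
{"op": "move_arm", "data": {"plan": [[[-0.1,-0.4,0.1],[0,0,0],0.2],[[-0.3,-0.9,0.2],[0,0,0],0.2],[[-0.3,-1,0.2],[0,0,0],0.2]]}}

```text
clock: 12.55
tcp_pos: [0.5535, -0.2795, 0.294]
ee_rot: [[0.999, 0.053, 0.001], [0.053, -0.999, -0.007], [0.0, 0.007, -1.0]]
force: [1.0, -0.5, -0.3]
opening: 0.0548
grasp_force: 0.0
```

Call:
{"op": "move_arm", "data": {"plan": [[[-0.1,-0.4,0],[0,0,0],0.2],[[-0.3,-0.9,0],[0,0,0],0.2],[[-0.3,-1,0],[0,0,0],0.2],[[-0.3,-1,0],[0,0,0],0.2]]}}

```text
clock: 12.95
tcp_pos: [0.5243, -0.3777, 0.2926]
ee_rot: [[0.999, 0.053, -0.0], [0.053, -0.999, -0.005], [-0.001, 0.005, -1.0]]
force: [0.8, 0.5, -0.4]
opening: 0.055
grasp_force: 0.0
```

Run:
```python
from h import *
a,d=snap('top','t4'); b,e=snap('scene','s4')
p=cv2.resize(a[110:260,190:350,::-1],(512,480),interpolation=cv2.INTER_CUBIC); q=cv2.resize(b[135:255,140:320,::-1],(720,480),interpolation=cv2.INTER_CUBIC)
cv2.imwrite('pics/c4.png',cv2.resize(np.hstack([p,q]),(800,312),interpolation=cv2.INTER_AREA))
```

```text
(no output)
```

View pics/c4.png

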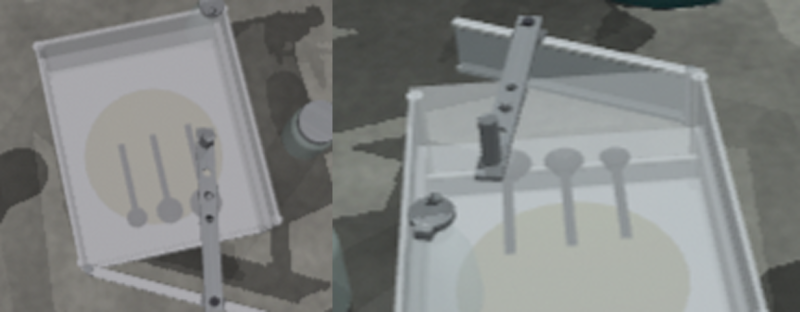

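The gate is held open and the bar lies flat. The middle hole, at about (208,195) in the left view, shows the peg in it. The far hole (207,173) and near hole (209,218) are empty, and the cruet and jar have not moved. I'm handing the job in.

```bash
python3 -c "
from workcell import job
print(job.close_job())"
```

```text
the job is handed in; nothing more can be done
None
```

The gate is held open by the stay, its middle hole on the peg and the bar lying flat; the arm let go and backed away, and I handed the job in at about 13 s, with at most about 8.5 N pressed down on the post (roughly 13 N on the peg, against its 20 N limit).

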